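# Push a used battery through the self-closing flap of the battery caddy

### The job

Put the used block battery that lies on the ledge of the battery caddy into the caddy without picking it up: push the self-closing flap open with one finger and, while that finger holds it open, push the battery off the ledge through the opening with the other finger. Do not lift the battery or use it to shove the flap open. Then take the fingers out so that the flap swings shut, and leave everything else on the counter where it stands.

Things in the scene. Friction and masses are not known exactly. Their poses are not given: they have to be found in the camera images.
- caddy: Fixed white plastic box for used batteries, 180 deep (own x) x 170 wide (own y) x 155 high (mm). Origin: centre of its underside; own +x runs from its front (the ledge side) to its back. Front half: a flat ledge without a rim, top at z = 100, x = -90 to -10, full width. Then the flap opening, x = -10 to 60. Below it a compartment, x = -10 to 84, floor at z = 8.
- flap (a joint): Flap angle (rad), 0 = shut, up to 1.5. Steel plate 86 long, 150 wide, 4 thick, hinged at its upper, back edge; shut, it slopes down to the front at 35.5 degrees to meet the ledge edge. Pushed towards caddy +x or down, it swings in: its free edge goes down and back; at 0.95 it hangs vertical. A spring shuts it (0.1 N m shut, 0.17 at 0.95: some 2 to 5 N at a fingertip just above ledge height).
- ledge_edge (a point): Middle of the ledge edge, at the top face of the ledge (caddy x = -10, y = 0, z = 100), where the shut flap's free edge meets the ledge.
- flap_hinge (a point): Middle of the flap's hinge line, which runs along caddy y, at caddy x = 60, z = 150. Beside the flap stand two side cheeks (inner faces at caddy y = +-79, outer at +-85) that rise along its slope; behind the hinge is a cap, top at z = 155. A vertical finger can enter the opening from above as far as caddy x = 54.
- battery: Used block-shaped battery, 26 (own x) x 48 (own y, terminals at the +y end) x 17 high, about 45 g, lying flat on the caddy's ledge, its long side roughly along the ledge edge. Origin: centre of its underside. Its centre starts 34 to 40 in front of the ledge edge and up to 28 to either side of the ledge's middle.
- lunchbox: Teal plastic lunch box with four clip-on lid tabs, 186 x 126 x 62 high, loose bystander; origin: centre of its underside.
- saucer: White ceramic saucer, 140 across, 18 high, loose bystander; origin: centre of its underside.
- clip: Chrome spring clip lying on the counter beside the caddy (its -y side), 63 long, 20 wide, about 25 high, loose bystander; origin: on its underside near the middle.
- pen_cup: Clear acrylic pen cup, 76 across, 100 high, with three pencils that reach 172 high, loose bystander; origin: centre of its underside.
- mug: White ceramic mug, 80 across, 90 high, loose bystander; origin: centre of its underside.

How it is judged:
By the outcome, as a careful person would: the job done as asked, in the order asked, and still so for the second after the job is handed in, with the robot touching nothing.
It also fails if it takes over 32 s, if anything falls off the work surface, if the arm or the gripper's body presses on something with over 40 N, if the wrist force passes 120 N, or if a joint passes its speed limit or range.

### The arm

A 7-joint arm with a two-finger parallel gripper is mounted at the origin on the work surface. World frame = base frame: x ahead of the robot, y to its left, z up, the work surface at z = 0. Lengths are in mm, angles in rad, forces in N, time in s.
With the tool pointing down it reaches from about 400 to 850 mm from the base axis. Payload 4.5 kg.
Tool frame: the origin (TCP) lies at the very end of the fingers, on their centre line; the grasp point (between the pads) lies 19 mm behind it (grip_point_offset is the z of the grasp point in the tool frame, in mm); z points along the fingers, y is the line along which they close (so a half turn about z gives the same grasp; the last joint's range is limited). The gripper opens to 85 mm and grips with 20 to 120 N. Pads are 22 mm wide; open, the fingers measure 114 mm over their backs; the gripper's body (76 mm by 85 mm) begins 54 mm behind the grasp point. The pads swing forward as they close: fully open they stand 13 mm farther back than shut.
Start: joints at [-1.22, 0.689, -0.195, 1.565, 0.157, 0.902, -0.215], TCP at [194.685, 593.929, 231.317] pointing down, gripper open.
Joint ranges: [-3.01, 3.01], [-0.46, 2.08], [-1.47, 1.51], [0.13, 2.56], [-1, 4.14], [0.04, 2.09], [-2.66, 2.66]. Speed limits (rad/s): [2.57, 2.57, 3.14, 3.14, 3.14, 3.14, 3.14].

### API

Orientations are given as a unit quaternion [w, x, y, z].
In Python, from station import get_obs, capture, camera_params, finish_job, grip_point_offset gives the robot as it stands.
- The arm moves only by the shell command python3 -m inch 'ROWS' [FORCE]. ROWS is JSON, a list of rows, each a list of 3 entries, a list of its own where there are three numbers: the shift along the world's x, y, z in mm, then the turn about the world's z in units of 5 degrees (1.0 is 5 degrees), then the opening in per cent of the stroke, from 0 (shut) to 100 (fully open). A call has 1 to 10 rows; each row shifts and turns the commanded pose from where the row before left it; what a row does not reach is not made up. A row lasts 1/10 s, in which the tool goes at most 50 mm and 8.59 degrees, less where a joint would pass 70% of its speed; a pose out of reach is approached as far as the arm can. A call is refused whole if a number of a shift passes 50 or a number of a turn 1, either way. A call with a gripper value outside its range is refused whole. The fingers move at their own pace and stop on an object; FORCE is the grip in N (left out, the last holds). Time passes only in rows, so rows that do not move let the fingers close. It gives the time, the measured TCP pose, the force, the opening and the grip force at its end, in the units of the state.
- get_obs(): the state, without advancing time (a new reading comes with each control period).
- capture(name): name is "side" or "top"; returns the picture (384x512x3 uint8, red, green, blue); there is no depth.
- camera_params(name): a dict with "fx", "fy", "cx", "cy" (pixels), "extrinsics" (4x4, takes a point from world to camera coordinates). Camera axes: x right, y down, z forward; pixel columns grow to the right and rows downward; lengths in mm; the calibration is good to about 2 mm. A picture is of the moment at which its call begins. camera_params takes no time and is no camera call.
- finish_job(): hands the job in; it is judged then, once.
The state is a dict: "time": time; "joints": joint angles; "joint_velocities": joint speeds; "joint_efforts": joint torques, N m; "ee_pos": TCP position; "tcp_rot": TCP orientation; "ft_force": force on the tool from outside, world axes, zero at the start; "torque": the same for the moment, N m; "gripper_width": opening from 0.0 (shut) to 1.0 (fully open); "gripper_force": force on a finger pad.
Only numpy, scipy, OpenCV 4.12 (cv2) and the standard library are available. Lean on these libraries where they do the work, as an engineer would, in place of code of your own. Each camera call takes 0.05 s, during which the arm holds its last target. There are 200 camera calls.

## Working session

There is one attempt and no reset: what is moved stays moved. The work goes in short steps, Python scripts to look and compute and a shell command to move; the robot and the scene stay as the last step left them, time stands still between calls to the robot, and variables do not carry over. Pictures are saved under pics/ and viewed, at most 12 in all, crops included, and the job is handed in when it is done.

```bash
mkdir -p pics; ls; python3 - <<'E'
from station import *
import cv2,numpy as np
o=get_obs();print({k:np.round(v,3).tolist() for k,v in o.items()}, grip_point_offset)
for n in("side","top"):
    cv2.imwrite(f"pics/{n}0.png",cv2.resize(capture(n)[:,:,::-1],(768,576),interpolation=cv2.INTER_CUBIC))
    p=camera_params(n);print(n,p["fx"],p["cx"],p["cy"],np.round(p["extrinsics"],3).tolist())
E
```

```text
pics
{'time': 0.0, 'joints': [-1.22, 0.69, -0.195, 1.566, 0.157, 0.903, -0.215], 'joint_velocities': [0.001, -0.001, -0.001, 0.001, 0.002, -0.001, -0.0], 'joint_efforts': [-0.0, -53.962, -1.267, -15.854, 0.009, 0.01, 0.0], 'ee_pos': [194.52, 593.235, 230.455], 'tcp_rot': [-0.0, 0.158, 0.987, -0.001], 'ft_force': [0.225, -1.132, 0.856], 'torque': [-0.026, 0.026, -0.001], 'gripper_force': 0.0, 'gripper_width': 1.0} -18.700000000000003
side 445.607765734573 254.54779220131485 191.60171697835435 [[0.826, -0.564, 0.017, -476.195], [-0.422, -0.638, -0.644, 302.143], [0.374, 0.525, -0.765, 1019.899], [0.0, 0.0, 0.0, 1.0]]
top 351.5072578367752 259.66829539198625 189.58657810413084 [[0.015, -1.0, 0.002, -24.61], [-0.993, -0.016, -0.118, 569.833], [0.118, -0.001, -0.993, 1244.487], [0.0, 0.0, 0.0, 1.0]]
```

View pics/side0.png

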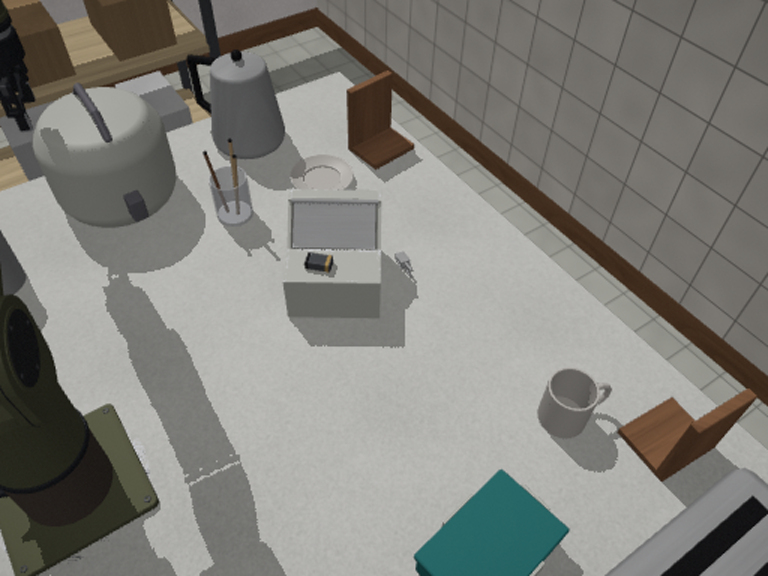

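View pics/top0.png

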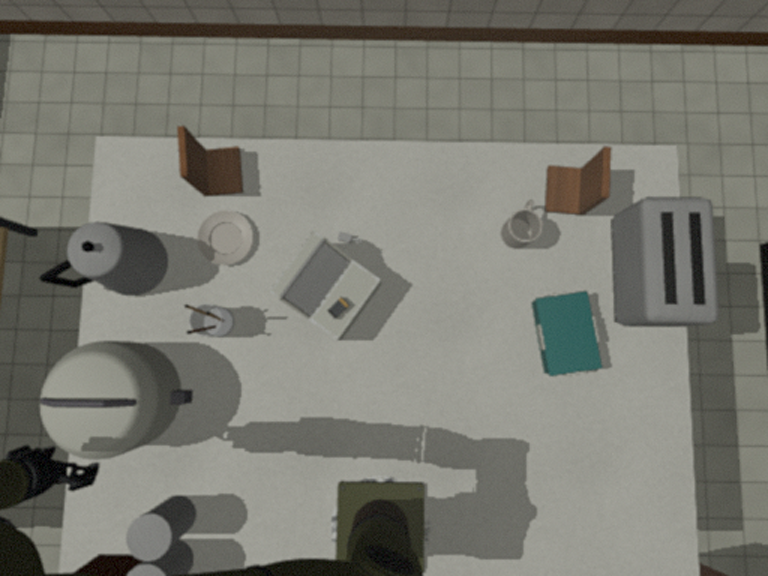

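The side view shows the caddy (side ~285-382, 190-318), the battery at (318,262) with its orange end to the right, and the clip at (404,264). In the top view the caddy spans ~(280-380, 235-340) and the battery is at (341,307). I'll take crops for the corners.

```bash
python3 - <<'E'
from station import *
import cv2,numpy as np
a=capture("side")[118:222,182:292,::-1];b=capture("top")[150:236,178:268,::-1]
cv2.imwrite("pics/s1.png",cv2.resize(a,None,fx=5.5,fy=5.5,interpolation=cv2.INTER_CUBIC))
cv2.imwrite("pics/t1.png",cv2.resize(b,None,fx=6.5,fy=6.5,interpolation=cv2.INTER_CUBIC))
E
```

```text
(no output)
```

View pics/s1.png

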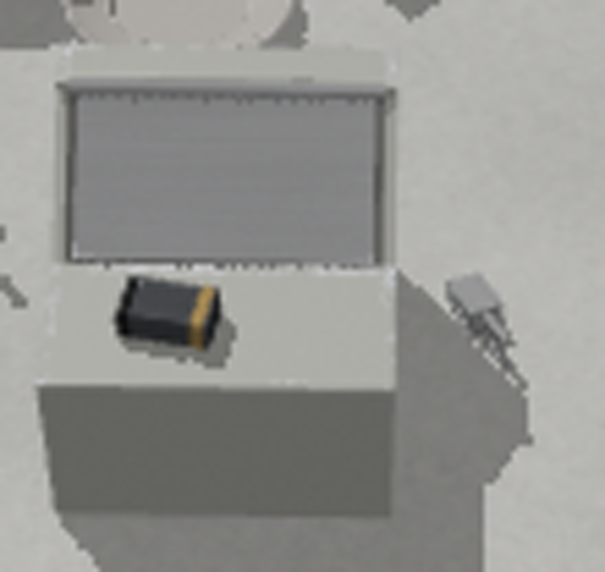

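View pics/t1.png

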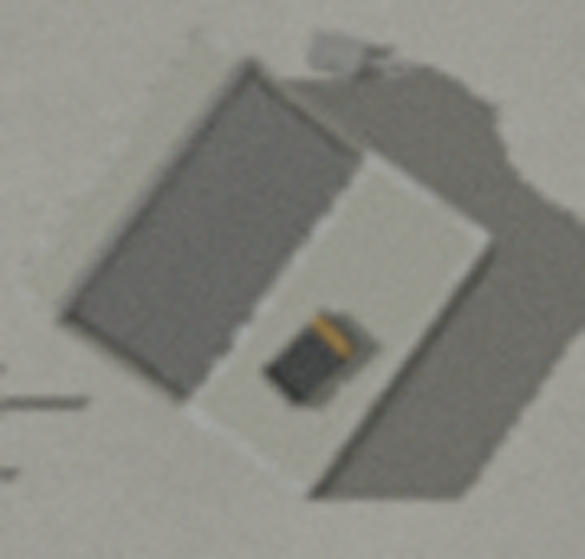

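The crops show the ledge's four corners. In the side crop these are front (38,386) and (396,390), edge (52,268) and (396,268). In the top crop they are front (312,495) and (490,238), edge (190,402) and (370,152). The battery is at about (168,312) side and (310,358) top.

```bash
cat > h.py <<'E'
from station import *
import cv2,numpy as np
def ray(n,u,v):
    p=camera_params(n);E=np.array(p["extrinsics"]);R,t=E[:3,:3],E[:3,3]
    d=R.T@np.array([(u-p["cx"])/p["fx"],(v-p["cy"])/p["fy"],1]);return -R.T@t,d/np.linalg.norm(d)
def onz(n,u,v,z):
    c,d=ray(n,u,v);return c+d*(z-c[2])/d[2]
def tri(s,t):
    A=np.zeros((3,3));b=np.zeros(3)
    rs=[ray("side",*s),ray("top",*t)]
    for c,d in rs:
        M=np.eye(3)-np.outer(d,d);A+=M;b+=M@c
    x=np.linalg.solve(A,b);return x,[np.linalg.norm(np.cross(x-c,d)) for c,d in rs]
def proj(n,X):
    p=camera_params(n);E=np.array(p["extrinsics"]);q=E[:3,:3]@X+E[:3,3]
    return np.array([p["fx"]*q[0]/q[2]+p["cx"],p["fy"]*q[1]/q[2]+p["cy"]])
def batt(n,box):
    x0,y0,x1,y1=box;im=capture(n)[y0:y1,x0:x1]
    hsv=cv2.cvtColor(im,cv2.COLOR_RGB2HSV)
    m=((hsv[...,2]<75)|((hsv[...,1]>110)&(hsv[...,0]<30))).astype(np.uint8)
    k,l,s,c=cv2.connectedComponentsWithStats(m);i=1+np.argmax(s[1:,4])
    pts=np.argwhere(l==i)[:,::-1].astype(np.float32)
    return c[i]+[x0,y0],s[i],cv2.minAreaRect(pts)
E
python3 - <<'E'
from h import *
S=lambda x,y:(182+(x+.5)/5.5-.5,118+(y+.5)/5.5-.5)
T=lambda x,y:(178+(x+.5)/6.5-.5,150+(y+.5)/6.5-.5)
P={}
for k,s,t in [("FL",(38,386),(312,495)),("FR",(396,390),(490,238)),("EL",(52,268),(190,402)),("ER",(396,268),(370,152))]:
    x,e=tri(S(*s),T(*t));P[k]=x;print(k,x.round(1),np.round(e,1))
print("width",np.linalg.norm(P["FL"]-P["FR"]),np.linalg.norm(P["EL"]-P["ER"]),"depth",np.linalg.norm(P["FL"]-P["EL"]),np.linalg.norm(P["FR"]-P["ER"]))
ey=(P["FL"]+P["EL"]-P["FR"]-P["ER"])[:2];ex=(P["EL"]+P["ER"]-P["FL"]-P["FR"])[:2]
a1=np.arctan2(ey[1],ey[0])-np.pi/2;a2=np.arctan2(ex[1],ex[0]);print("yaw",np.degrees([a1,a2]))
yaw=a1*.7+a2*.3
mid=sum(P.values())/4;X=np.array([np.cos(yaw),np.sin(yaw)]);Y=np.array([-X[1],X[0]])
O=mid[:2]+50*X;print("caddy",O,"axes",X,Y)
bs=batt("side",(195,160,230,185));bt=batt("top",(212,192,240,218));print(bs,bt)
x,e=tri(bs[0],bt[0]);print("batt tri",x,e)
for n,b in(("side",bs),("top",bt)):
    w=onz(n,*b[0],110)[:2];print(n,w,"caddy frame",(w-O)@X,(w-O)@Y)
np.savez("cad.npz",O=O,X=X,Y=Y)
E
```

```text
FL [435.6  98.7 101.3] [1. 1.]
FR [575.1   7.1  97.2] [1.2 1.2]
EL [481.9 165.6  96.4] [2.8 2.8]
ER [619.9  72.2  97.9] [0.8 0.8]
width 166.96540309980261 166.71509050437336 depth 81.45890726420559 79.0465765774108
yaw [56.31663132 55.38529459]
caddy [556.06199673 127.38778038] axes [0.55865408 0.82940076] [-0.82940076  0.55865408]
(array([212.27272727, 175.8677686 ]), array([  8,   9,  19,  12, 121], dtype=int32), ((17.078601837158203, 14.910480499267578), (17.974266052246094, 10.11052417755127), 7.594643592834473)) (array([224.37735849, 206.20754717]), array([ 8, 10, 10, 10, 53], dtype=int32), ((12.250001907348633, 14.25), (6.363960266113281, 8.485280990600586), 45.0))
batt tri [505.46699171 103.12896622 100.07215421] [np.float64(2.72668449897098), np.float64(2.726684498970974)]
side [503.79264843  93.95125687] caddy frame -56.932762780935306 24.672786596462092
top [502.32365418 103.34043586] caddy frame -49.96603026780099 31.13647472625153
```

The measured corners agree with the 100 mm height, 170 mm width and 80 mm depth. The caddy is at about (556,127), yaw 56°, and the battery at caddy (-48, +26). The tool's y axis can lie along caddy x, so the front finger opens the flap and the rear finger pushes. I'll move away from the pot first, then cross over.

```bash
python3 -m inch '[[[0,-48,10],0,100],[[0,-48,0],0,100],[[0,-48,0],0,100],[[32,-33,0],-0.5,100],[[32,-33,0],-0.5,100],[[32,-33,0],-0.5,100],[[32,-33,0],-0.5,100],[[32,-33,0],-0.5,100],[[32,-33,0],-0.6,100],[[32,-33,0],0,100]]' 20; python3 -m inch '[[[32,-33,0],0,100],[[32,-33,0],0,100],[[32,-33,0],0,100],[[0,0,0],0,100],[[0,0,0],0,100]]'
```

```text
time: 1.3
ee_pos: [419.9, 217.6, 241.6]
tcp_rot: [0.0, 0.29, 0.957, 0.0]
ft_force: [0.6, 0.5, -0.2]
gripper_width: 0.994
gripper_force: 0.0
time: 1.8
ee_pos: [515.1, 118.8, 241.1]
tcp_rot: [-0.0, 0.291, 0.957, -0.0]
ft_force: [-0.7, 0.8, 1.4]
gripper_width: 0.998
gripper_force: 0.0
```

```bash
python3 - <<'E'
from h import *
im=capture("side")[70:222,150:300,::-1]
cv2.imwrite("pics/s2.png",cv2.resize(im,None,fx=3.9,fy=3.9,interpolation=cv2.INTER_CUBIC))
E
```

```text
(no output)
```

View pics/s2.png

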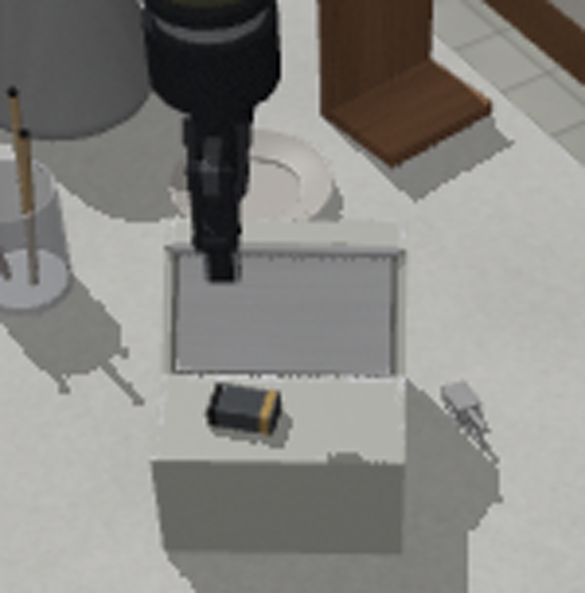

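The rear fingertip is at crop (222,282), left of the battery. The battery base corners are roughly (209,423) and (270,432), with the orange end turned about 10° towards the camera. I'll compute the offsets from these.

```bash
python3 - <<'E'
from h import *
c=np.load("cad.npz");O,X,Y=c["O"],c["X"],c["Y"]
S=lambda x,y:(150+(x+.5)/3.9-.5,70+(y+.5)/3.9-.5)
cf=lambda w:(np.round([(w[:2]-O)@X,(w[:2]-O)@Y],1))
for nm,p,z in [("baseL",(209,423),100),("baseR",(270,432),100),("topBL",(222,384),117),("topBR",(281,392),117),("edgeL",(172,376),100),("edgeR",(406,379),100),("frontL",(152,461),100),("frontR",(405,463),100)]:
    print(nm,cf(onz("side",*S(*p),z)))
o=get_obs();t=np.array(o["ee_pos"]);print("tcp caddy",cf(t),t.round(1))
for z in(241,247,254):
    for off in(-57,-42.5):
        print(z,off,(proj("side",np.r_[t[:2]+off*X,z])-[150,70])*3.9)
E
```

```text
baseL [-56.   49.2]
baseR [-63.9   7.5]
topBL [-35.6  40.6]
topBR [-42.7   0.2]
edgeL [-12.4  77.9]
edgeR [-13.8 -84.9]
frontL [-90.3  84.9]
frontR [-90.7 -83.8]
tcp caddy [-29.2  30.8] [514.2 120.4 241.2]
241 -57 [218.02768942 303.73797466]
241 -42.5 [219.54340887 287.10964691]
247 -57 [217.36517543 296.59499676]
247 -42.5 [218.89330519 279.95759564]
254 -57 [216.58488308 288.18217664]
254 -42.5 [218.12769338 271.53479323]
```

```bash
python3 -m inch '[[[5.8,-2,-10],0,100],[[0,0,-30],0,100],[[0,0,-30],0,100],[[0,0,-25],0,100],[[0,0,-15],0,100],[[0,0,0],0,100],[[0,0,0],0,100]]'; python3 - <<'E'
from h import *
im=capture("side")[100:210,180:280,::-1]
cv2.imwrite("pics/s3.png",cv2.resize(im,None,fx=5.4,fy=5.4,interpolation=cv2.INTER_CUBIC))
c=np.load("cad.npz");t=np.array(get_obs()["ee_pos"]);print((t[:2]-c["O"])@c["X"],(t[:2]-c["O"])@c["Y"],t)
E
```

```text
time: 2.55
ee_pos: [520.2, 118.9, 131.2]
tcp_rot: [-0.0, 0.289, 0.957, 0.0]
ft_force: [-0.7, 0.8, 0.4]
gripper_width: 1.001
gripper_force: 0.0
-26.83810129101093 24.556612059991807 [520.70150922 118.84689049 131.80558332]
```

View pics/s3.png

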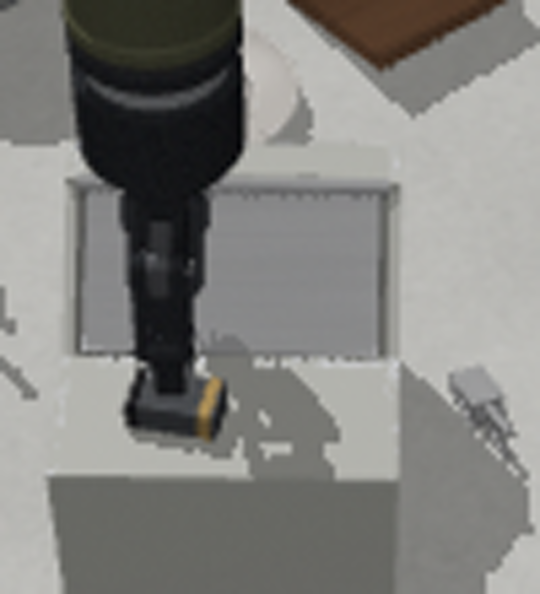

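The fingertip (172,392) is in line with the battery (128-222 across). Once lowered it should land about 6 mm in front of the battery's near side. I'll lower it now, so the front finger pushes the flap open.

```bash
python3 -m inch '[[[-1,-1.5,0],0,100],[[0,0,-6],0,100],[[0,0,-6],0,100],[[0,0,-6],0,100],[[0,0,-6],0,100],[[0,0,-6],0,100],[[0,0,-5],0,100],[[0,0,0],0,100],[[0,0,0],0,100]]'; python3 - <<'E'
from h import *
im=capture("side")[100:210,180:280,::-1]
cv2.imwrite("pics/s4.png",cv2.resize(im,None,fx=5.4,fy=5.4,interpolation=cv2.INTER_CUBIC))
c=np.load("cad.npz");o=get_obs();t=np.array(o["ee_pos"]);print((t[:2]-c["O"])@c["X"],(t[:2]-c["O"])@c["Y"],t,o["ft_force"])
E
```

```text
time: 3.5
ee_pos: [518.8, 115.8, 96.0]
tcp_rot: [-0.001, 0.29, 0.957, -0.001]
ft_force: [-0.7, -1.9, 0.5]
gripper_width: 1.0
gripper_force: 0.9
-30.50864499547417 24.389669878673708 [518.78940697 115.70927584  96.13243236] [-0.95394766 -1.17259618 -0.56075341]
```

View pics/s4.png

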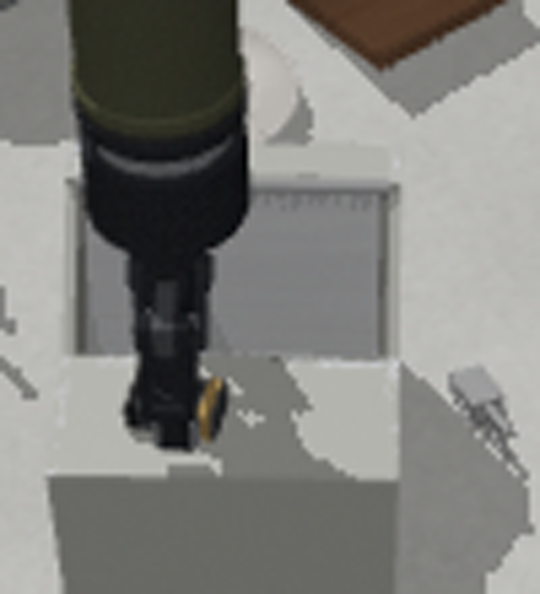

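The flap has opened and the finger stands in front of the battery, with its bottom at (178,448). The battery hasn't moved. Next I'll advance along caddy +x, which opens the flap further while the rear finger comes up to the battery.

```bash
python3 -m inch '[[[2.2,3.3,0],0,100],[[2.2,3.3,0],0,100],[[2.2,3.3,0],0,100],[[2.2,3.3,0],0,100],[[2.2,3.3,0],0,100],[[2.2,3.3,0],0,100],[[0,0,0],0,100],[[0,0,0],0,100],[[0,0,0],0,100]]'; python3 - <<'E'
from h import *
im=capture("side")[100:210,180:280,::-1]
cv2.imwrite("pics/s5.png",cv2.resize(im,None,fx=5.4,fy=5.4,interpolation=cv2.INTER_CUBIC))
c=np.load("cad.npz");o=get_obs();t=np.array(o["ee_pos"]);print((t[:2]-c["O"])@c["X"],(t[:2]-c["O"])@c["Y"],t,o["ft_force"])
E
```

```text
time: 4.45
ee_pos: [532.2, 136.0, 96.2]
tcp_rot: [-0.0, 0.289, 0.957, -0.0]
ft_force: [-3.5, -4.7, -0.6]
gripper_width: 0.997
gripper_force: 2.2
-6.188248136089632 24.56913757077707 [532.22724536 135.98089174  96.22653257] [-3.00728575 -4.44814122 -0.66400797]
```

View pics/s5.png

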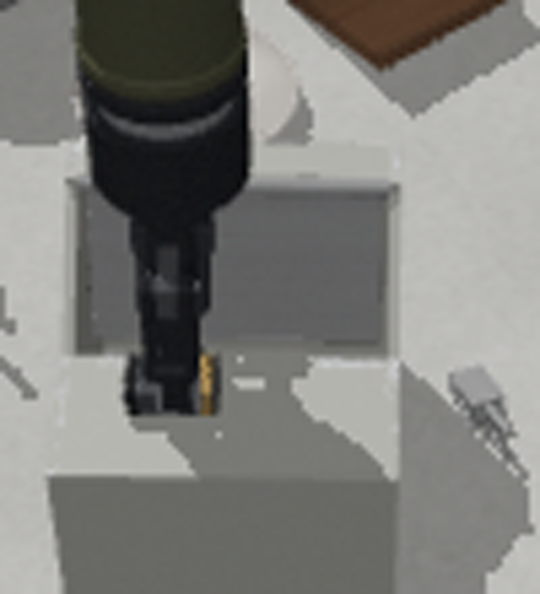

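The flap is well open (dark interior) and the battery, at (172,388), has squared up against the rear finger. Now I'll close the gripper while advancing by the same amount, so the flap finger stays put and the rear finger pushes the battery.

```bash
python3 -m inch '[[[0,0,0],0,94],[[1.2,1.75,0.9],0,88],[[1.2,1.75,0.9],0,83],[[1.2,1.75,0.9],0,78],[[1.2,1.75,0.9],0,78],[[1.2,1.75,0.6],0,78],[[0,0,0],0,78],[[0,0,0],0,78]]'; python3 - <<'E'
from h import *
im=capture("side")[100:210,180:280,::-1]
cv2.imwrite("pics/s6.png",cv2.resize(im,None,fx=5.4,fy=5.4,interpolation=cv2.INTER_CUBIC))
c=np.load("cad.npz");o=get_obs();t=np.array(o["ee_pos"]);print((t[:2]-c["O"])@c["X"],(t[:2]-c["O"])@c["Y"],t,o["ft_force"])
E
```

```text
time: 5.3
ee_pos: [536.5, 142.0, 99.7]
tcp_rot: [-0.002, 0.29, 0.957, -0.003]
ft_force: [-4.3, -7.5, -0.1]
gripper_width: 0.779
gripper_force: 2.1
1.182809866687785 24.36135599576435 [536.51745121 141.9783748   99.72095261] [-4.61298259 -7.268981   -0.73098956]
```

View pics/s6.png

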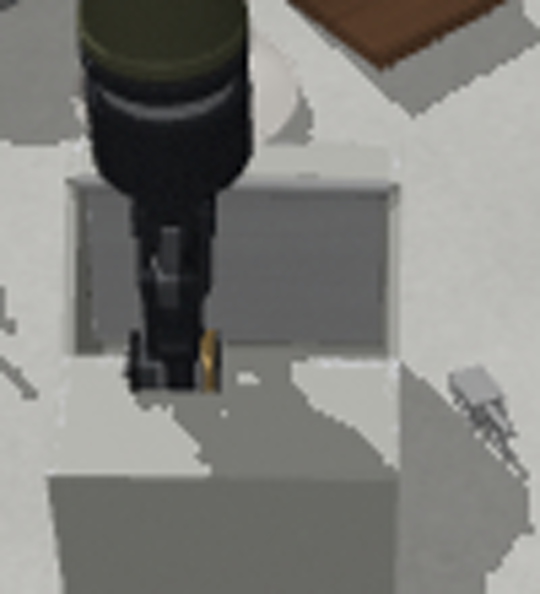

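The battery's front edge is at the ledge edge and the tool meets about 8 N, so I'll continue with a smaller shift and a slight rise.

```bash
python3 -m inch '[[[0,0,1],0,74],[[0.9,1.3,1],0,70],[[0.9,1.3,0.8],0,66],[[0.9,1.3,0.6],0,66],[[0,0,0],0,66],[[0,0,0],0,66]]'; python3 - <<'E'
from h import *
c=np.load("cad.npz");o=get_obs();t=np.array(o["ee_pos"]);x=(t[:2]-c["O"])@c["X"];h=o["gripper_width"]*42.5
print(x,"rear",x-h,"frontpad",x+h,t[2],np.dot(o["ft_force"][:2],c["X"]),o["ft_force"])
E
```

```text
time: 5.95
ee_pos: [540.4, 147.5, 103.8]
tcp_rot: [-0.001, 0.29, 0.957, -0.001]
ft_force: [-3.5, -5.3, 2.2]
gripper_width: 0.662
gripper_force: 2.6
7.883222475922969 rear -20.262020135655607 frontpad 36.028465087501544 103.75818119273438 -6.34902151183298 [-3.5010089  -5.29679839  2.16049794]
```

```bash
python3 -m inch '[[[0,0,0.5],0,62],[[0.9,1.3,0.5],0,58],[[0.9,1.3,0.5],0,54],[[0.9,1.3,0],0,52],[[0.6,0.9,0],0,52],[[0,0,0],0,52],[[0,0,0],0,52]]'; python3 - <<'E'
from h import *
im=capture("side")[100:210,180:280,::-1]
cv2.imwrite("pics/s7.png",cv2.resize(im,None,fx=5.4,fy=5.4,interpolation=cv2.INTER_CUBIC))
c=np.load("cad.npz");o=get_obs();t=np.array(o["ee_pos"]);x=(t[:2]-c["O"])@c["X"];h=o["gripper_width"]*42.5
print(x,"rear",x-h,"frontpad",x+h,t[2],np.dot(o["ft_force"][:2],c["X"]),o["ft_force"])
E
```

```text
time: 6.65
ee_pos: [543.4, 151.7, 105.5]
tcp_rot: [-0.001, 0.29, 0.957, -0.002]
ft_force: [-4.3, -8.1, 6.1]
gripper_width: 0.519
gripper_force: 2.0
13.077055073347024 rear -9.13758515871101 frontpad 35.29169530540506 105.48615719808858 -9.631965691438946 [-5.87428794 -7.65645642  5.77438839]
```

View pics/s7.png

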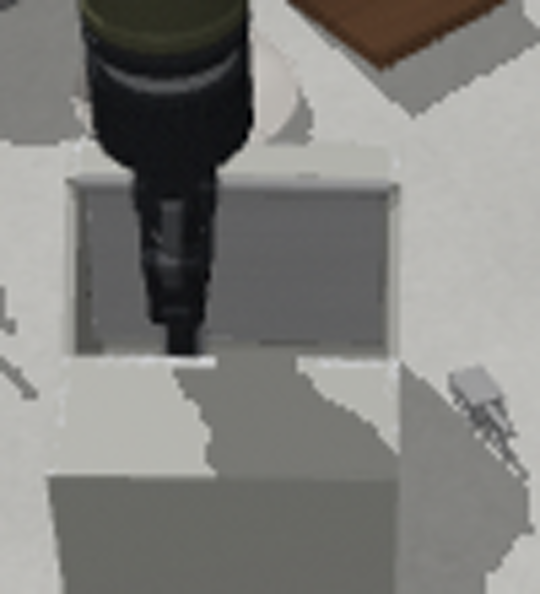

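The ledge is clear and no battery shows beside or behind the finger, so it has dropped through. I'll withdraw straight up.

```bash
python3 -m inch '[[[-0.6,-0.9,4],0,52],[[-0.6,-0.9,6],0,52],[[0,0,8],0,52],[[0,0,8],0,52],[[0,0,8],0,52],[[0,0,10],0,52],[[0,0,20],0,52],[[0,0,30],0,52],[[0,0,30],0,52],[[0,0,30],0,52]]'; python3 -m inch '[[[-40,10,10],0,52],[[-45,10,0],0,52],[[-45,10,0],0,52],[[-45,10,0],0,52],[[0,0,0],0,52],[[0,0,0],0,52],[[0,0,0],0,52]]'; python3 - <<'E'
from h import *
a=capture("side")[100:210,180:280,::-1];b=capture("top")[150:236,178:268,::-1]
f=lambda i:cv2.resize(i,(395,430),interpolation=cv2.INTER_CUBIC)
cv2.imwrite("pics/s8.png",np.hstack([f(a),f(b)]))
E
```

```text
time: 7.7
ee_pos: [544.5, 153.6, 261.8]
tcp_rot: [0.001, 0.289, 0.957, 0.002]
ft_force: [0.9, 0.1, -0.7]
gripper_width: 0.518
gripper_force: 0.0
time: 8.4
ee_pos: [370.4, 192.9, 270.2]
tcp_rot: [0.001, 0.29, 0.957, 0.002]
ft_force: [0.1, 0.3, 0.5]
gripper_width: 0.523
gripper_force: 0.0
```

View pics/s8.png

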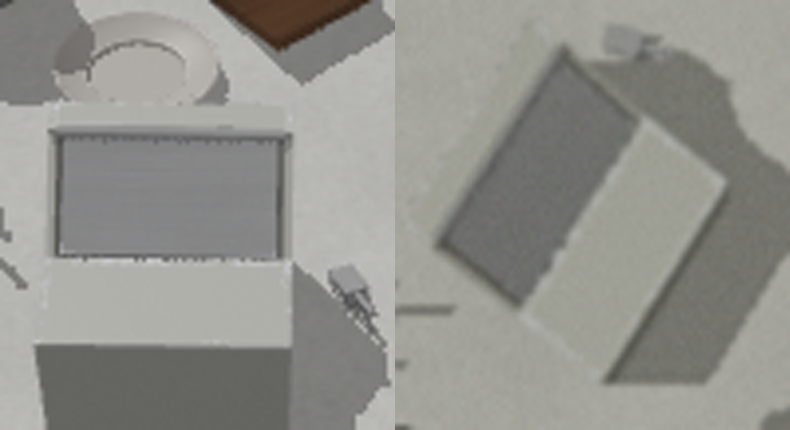

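Both views show the ledge empty, the flap shut (its free edge meets the ledge at row ~258 in the left half), and the clip and saucer where they were.

```bash
python3 -c "
from station import finish_job
print(finish_job())"
```

```text
the job is handed in; nothing more can be done
None
```

The battery was pushed off the ledge into the caddy while the other finger held the flap open, the flap is shut again, the clip and saucer beside the caddy look unmoved in the last pictures (the other bystanders weren't re-checked), and the job was handed in at about 8.5 s.

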